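# Close up the follower of a stamp tray

## Task

The rubber stamps in the tray stand loose. Draw back the thumb slide that locks the tray's follower, pinch the follower's two side buttons together and move it up gently until the row of stamps stands upright and tight against the divider, then let the buttons spring out and push the thumb slide fully home again so that the follower is locked. Do not ram the row, and leave the things round the tray where they are.

Things in the scene. Friction and masses are not known exactly. Their poses are not given: they have to be found in the camera images.
- tray: open steel tray, 312 x 74 mm, fixed to the desk; origin at the middle of its underside; y axis along its length, towards the divider and the small end compartment; x axis across it, away from the robot at yaw 0. Floor 4 mm thick; side and end walls 4 mm thick, 37 mm high with a rolled rim, inner faces at x = -33 and +33 mm. It lies anywhere on the free desk, turned up to about 20 degrees
- divider_face (a point): middle of the divider's face that looks at the row (tray y = 106 mm, 35 mm above the desk); axes as the tray's. The divider is an upright steel plate across the tray, 70 mm high, 4 mm thick, fixed. One spare stamp stands beyond it in the end compartment and stays there
- divider: the divider plate itself, fixed in the tray; origin on its row face, at desk level; axes as the tray's. Pressing the row against it with 5 to 12 N is right, with more than 35 N is ramming
- follower_face (a point): middle of the follower's pushing face, 35 mm above the desk; axes as the tray's. The face is a sprung steel plate 58 mm wide, 3 mm thick, top at 73 mm above the desk, that gives way by up to 6 mm (about 1 N to start, 2.5 N more per mm, 16 N at its stop); it keeps the row pressed together. Behind it stands the follower's fixed plate (top at 75 mm) and a dark head (towards -y; 66 mm long in all) that carries the two buttons and the thumb slide. It pushes the stamps towards +y
- follower (a joint): travel of the follower along the tray's +y, m (0 = uncompressed pushing face at tray y = -70 mm, at most 0.16). While the buttons are out, their toothed pawls stand in racks on the tray's inner walls and hold it fast, in steps of 4 mm (on letting go it may settle back or forth by up to 2 mm, no more); with both buttons pinched in it slides with about 2 N, and pushing stamps along adds less than 2 N
- pinch_centre (a point): point midway between the two buttons, 38 mm behind the uncompressed pushing face, 66 mm above the desk. The buttons face outward along tray -x and +x, their outer faces 30 mm from this point (60 mm across), each 28 mm long (along y) and 30 mm high (51 to 81 mm above the desk). Pinch them together along the tray's x axis, from above; the fingers stand outside the buttons, above the tray walls
- button_left (a joint): how far the button on the tray's +x side is pressed in, m: about 0 = out (pawl in the rack), 0.006 = fully in. Spring: about 4 N to start, 17 N fully in. The pawl is clear of the rack once the button is 2 to 3 mm in; both must be in. Cannot be pressed while the thumb slide is home
- button_right (a joint): the same for the button on the tray's -x side
- slide_ridge (a point): middle of the upright ridge of the thumb slide on top of the follower's head: 18 mm wide (x), 8 mm thick (y), rising from 72 to 98 mm above the desk; the point lies 89 mm above the desk. Push its +y side to draw it back (towards -y), its -y side to push it home (towards +y). Nothing near it on the head is higher than 81 mm; the stamps are at most 76 mm high above the desk
- thumb_slide (a joint): travel of the thumb slide, m: 0 = home (locked: its head stands between the buttons' inner tabs), 0.014 = fully drawn back. Slides with about 3 N and stays where it is left
- row_stamp_23: wooden rubber stamp, a plain upright block 52 mm wide (tray x), 62 mm high, somewhere between 14 and 30 mm thick along tray y (they differ); origin at the middle of its underside, axes as the tray's. Five of these six stamps stand loose in the row between divider and follower, in any order; the sixth is the spare in the end compartment
- row_stamp_02: wooden rubber stamp, a plain upright block 52 mm wide (tray x), 69 mm high, somewhere between 14 and 30 mm thick along tray y (they differ); origin at the middle of its underside, axes as the tray's. Five of these six stamps stand loose in the row between divider and follower, in any order; the sixth is the spare in the end compartment
- row_stamp_12: wooden rubber stamp, a plain upright block 46 mm wide (tray x), 72 mm high, somewhere between 14 and 30 mm thick along tray y (they differ); origin at the middle of its underside, axes as the tray's. Five of these six stamps stand loose in the row between divider and follower, in any order; the sixth is the spare in the end compartment
- row_stamp_20: wooden rubber stamp, a plain upright block 54 mm wide (tray x), 72 mm high, somewhere between 14 and 30 mm thick along tray y (they differ); origin at the middle of its underside, axes as the tray's. Five of these six stamps stand loose in the row between divider and follower, in any order; the sixth is the spare in the end compartment
- row_stamp_22: wooden rubber stamp, a plain upright block 50 mm wide (tray x), 63 mm high, somewhere between 14 and 30 mm thick along tray y (they differ); origin at the middle of its underside, axes as the tray's. Five of these six stamps stand loose in the row between divider and follower, in any order; the sixth is the spare in the end compartment
- row_stamp_15: wooden rubber stamp, a plain upright block 50 mm wide (tray x), 52 mm high, somewhere between 14 and 30 mm thick along tray y (they differ); origin at the middle of its underside, axes as the tray's. Five of these six stamps stand loose in the row between divider and follower, in any order; the sixth is the spare in the end compartment
- glue_stick: standing glue stick, 24 mm across, 82 mm high, origin under it; bystander, beyond the tray
- ink_carton: small carton, 40 x 34 x 86 mm, standing, origin under it; bystander, beyond the tray
- ink_tube: white ink tube lying flat, 31 x 104 x 17 mm, origin under its middle; bystander, beyond the tray
- remote: air conditioner remote lying flat, 184 x 49 x 22 mm, origin under its middle; bystander

How it is judged:
By the outcome, as a careful person would: the job done as asked, in the order asked, and still so for the second after the job is handed in, with the robot touching nothing.
It also fails if it takes over 48 s, if anything falls off the work surface, if the arm or the gripper's body presses on something with over 40 N, if the wrist force passes 120 N, or if a joint passes its speed limit or range.

## Robot

A 6-joint arm with a two-finger parallel gripper is mounted at the origin on a cart in front of the work surface, level with it; the furniture and walls round the work are solid. World frame = base frame: x ahead of the robot, y to its left, z up, the work surface at z = 0. Lengths are in m, angles in degrees, forces in N, time in s.
With the tool pointing down it reaches from about 0.425 to 0.95 m from the base axis. Payload 3.5 kg.
Tool frame: the origin (TCP) lies between the finger pads; the fingertips stand 25 mm ahead of it and the grasp point (between the pads) lies 6 mm ahead of it (ctrl.tcp_to_tips is the distance from the TCP to the fingertips, in m); z points along the fingers, y is the line along which they close (so a half turn about z gives the same grasp; the last joint's range is limited). The gripper opens to 85 mm and grips with 20 to 120 N. Pads are 22 mm wide; open, the fingers measure 114 mm over their backs; the gripper's body (76 mm by 85 mm) begins 54 mm behind the grasp point. The pads swing forward as they close: fully open they stand 13 mm farther back than shut.
Start: joints at [60.734, 16.404, 90.338, -0, 73.258, -8.594], TCP at [0.238, 0.632, 0.256] pointing down, gripper open.
Joint ranges: [-158.93, 158.93], [-51.34, 127.21], [12.03, 142.37], [-87.48, 267.48], [13.55, 161.25], [-162.69, 162.69]. Speed limits (degrees/s): [159.86, 159.86, 180, 180, 180, 180].

## Interface

Orientations are given as a 3x3 rotation matrix whose columns are the frame's x, y, z axes.
In Python, from rig import sensors, optics, job, ctrl gives the robot as it stands. The module is installed in compiled form; this text tells all that it offers.
- The arm moves only by the tool jog_arm, never from a script. Its argument "increments" is a list that holds one entry, the list of rows, each a list of 5 numbers: the opening, from 0 (shut) to 1 (fully open), then the shift along the world's x, y, z in units of 30 mm (1.0 is 30 mm), then the turn about the world's z in units of 8 degrees (1.0 is 8 degrees). A call has exactly 10 rows; each row shifts and turns the commanded pose from where the row before left it; what a row does not reach is not made up. A row lasts 1/8 s, in which the tool goes at most 62.5 mm and 10.7 degrees, less where a joint would pass 70% of its speed; a pose out of reach is approached as far as the arm can. A call is refused whole if a number of a shift passes 1 or a number of a turn 1, either way. A call with a gripper value outside its range is refused whole. The fingers move at their own pace and stop on an object; "squeeze" is the grip in N (left out, the last holds). Time passes only in rows, so rows that do not move let the fingers close, or fill a call up. It gives the time, the measured TCP pose, the force, the opening and the grip force at its end, in the units of the state.
- sensors.get_state(): the state, without advancing time (a new reading comes with each control period).
- optics.get_image(name): name is "side" or "top"; returns the picture (400x640x3 uint8, blue, green, red); there is no depth.
- optics.camera_info(name): a dict with "fx", "fy", "cx", "cy" (pixels), "k1" (the pictures are not rectified: a ray, as slopes to the right and down, at radius r is drawn at 1 + k1 r^2 times it, then the intrinsics apply), "extrinsics" (4x4, takes a point from camera to world coordinates). Camera axes: x right, y down, z forward; pixel columns grow to the right and rows downward; lengths in m; the calibration is good to about 2 mm. A picture is of the moment at which its call begins. camera_info takes no time and is no camera call.
- job.finish_job(): hands the job in; it is judged then, once.
Trained networks look in the newest picture that a camera, given by its name, has taken for a name from the list of things; names that differ only in an ending like _2 or _b are one class to them, and where a whole thing is asked for, a point or a joint stands for the part that bears it (a point fixed in the world has none). Each returns a list of dicts, best first, with "score" (0 to 1); they miss things now and then, are a little off and sometimes report something else, mostly with a low value. They report only what shows in the picture. A call takes as long as a camera call.
- optics.masks_of(camera, name): "mask" (400x640 bool, what is visible of it) and "position" ([column, row] in pixels, amid what is visible of it).
- optics.spot_point(camera, name): "position" ([column, row] in pixels: a listed point, or the origin of a listed thing).
The state is a dict: "time": time; "q": joint angles; "dq": joint speeds; "tau": joint torques, N m; "tcp_pos": TCP position; "ee_rot": TCP orientation; "force": force on the tool from outside, world axes, zero at the start; "ft_torque": the same for the moment, N m; "gripper_width": finger opening in m; "gripper_force": force on a finger pad.
Only numpy, scipy, OpenCV 4.12 (cv2) and the standard library are available. Lean on these libraries where they do the work, as an engineer would, in place of code of your own. Each camera call takes 0.05 s, during which the arm holds its last target. There are 200 camera calls.

## Working session

There is one attempt and no reset: what is moved stays moved. The work goes in short steps, Python scripts to look and compute and a tool call to move; the robot and the scene stay as the last step left them, time stands still between calls to the robot, and variables do not carry over. Pictures are saved under pics/ and viewed, at most 10 in all, crops included, and the job is handed in when it is done.

Besides the shell and the picture viewer there is one more tool, called after "Request:" as a command line: name --argument value ..., lists and objects as JSON in quotes. jog_arm: Moves the arm, as the interface text tells. Its arguments: {"type":"object","properties":{"increments":{"type":"array","items":{"type":"array","items":{"type":"array","items":{"type":"number"}}}},"squeeze":{"type":"number"}},"required":["increments"]}

```bash
mkdir -p pics
cat > h.py <<'E'
import numpy as np, cv2
from rig import sensors, optics, job, ctrl
def ray(cam,px):
    c=optics.camera_info(cam);E=np.array(c["extrinsics"])
    d=np.array([(px[0]-c["cx"])/c["fx"],(px[1]-c["cy"])/c["fy"]]);u=d.copy()
    for _ in range(20): u=d/(1+c["k1"]*(u@u))
    return E[:3,3],E[:3,:3]@np.array([u[0],u[1],1])
def at_z(cam,px,z):
    o,d=ray(cam,px);return o+d*(z-o[2])/d[2]
def proj(cam,P):
    c=optics.camera_info(cam);E=np.array(c["extrinsics"])
    p=E[:3,:3].T@(np.array(P)-E[:3,3]);u=p[:2]/p[2];u=u*(1+c["k1"]*(u@u))
    return np.array([u[0]*c["fx"]+c["cx"],u[1]*c["fy"]+c["cy"]])
def tri(pa,pb):
    (o1,d1),(o2,d2)=ray("top",pa),ray("side",pb)
    s=np.linalg.lstsq(np.c_[d1,-d2],o2-o1,rcond=None)[0]
    a,b=o1+d1*s[0],o2+d2*s[1];return (a+b)/2,np.linalg.norm(a-b)
E
python3 - <<'E'
from h import *
for c in ("top","side"):
    cv2.imwrite(f"pics/{c}0.png",optics.get_image(c))
    i=optics.camera_info(c);print(c,i["fx"],i["k1"],np.round(np.array(i["extrinsics"]),3).tolist())
Z=dict(divider_face=.035,follower_face=.035,pinch_centre=.066,slide_ridge=.089,tray=0)
for n,z in Z.items():
    r={}
    for c in ("top","side"):
        l=optics.spot_point(c,n)
        if l: r[c]=l[0]["position"];print(n,c,np.round(r[c],1),round(l[0]["score"],2),at_z(c,r[c],z).round(4))
    if len(r)==2:print("  tri",tri(r["top"],r["side"]))
s=sensors.get_state();print(s["time"],s["tcp_pos"],s["ee_rot"],s["gripper_width"],s["force"],ctrl.tcp_to_tips)
E
```

```text
top 372.6325030169621 -0.00742062763582817 [[-0.023, -0.998, 0.059, 0.516], [-1.0, 0.024, 0.017, 0.117], [-0.019, -0.058, -0.998, 0.999], [0.0, 0.0, 0.0, 1.0]]
side 410.8234555608655 -0.07237772127436955 [[-0.997, 0.054, -0.05, 0.631], [0.072, 0.567, -0.82, 0.876], [-0.016, -0.822, -0.57, 0.586], [0.0, 0.0, 0.0, 1.0]]
divider_face top [349.4 191.2] 0.6 [0.5899 0.0511 0.035 ]
divider_face side [318.7 197.4] 0.53 [0.5839 0.0481 0.035 ]
  tri (array([0.5869351 , 0.05165921, 0.03781664]), np.float64(0.005593737564019533))
follower_face top [409.1 213.5] 0.69 [ 0.5286 -0.1007  0.035 ]
follower_face side [332.  167.2] 0.47 [ 0.5377 -0.0963  0.035 ]
  tri (array([ 0.53285533, -0.10206954,  0.03127362]), np.float64(0.00852672598600272))
pinch_centre top [432.4 216.1] 0.76 [ 0.5203 -0.1512  0.066 ]
pinch_centre side [332.7 142.9] 0.73 [ 0.5275 -0.1813  0.066 ]
  tri (array([ 0.52550492, -0.14718231,  0.08228787]), np.float64(0.010618343364464204))
slide_ridge top [439.4 215.7] 0.46 [ 0.5208 -0.1615  0.089 ]
slide_ridge side [333.6 142.3] 0.66 [ 0.5293 -0.138   0.089 ]
  tri (array([ 0.52362053, -0.1662312 ,  0.0748645 ]), np.float64(0.00559588983684005))
tray top [379.9 174.9] 0.62 [ 0.6345 -0.0344  0.    ]
tray side [327.5 186.8] 0.66 [ 0.5539 -0.0533  0.    ]
  tri (array([ 0.59373586, -0.02276076,  0.02867075]), np.float64(0.0753374187253499))
0.6 [0.23826668 0.63152242 0.25632125] [[-9.35601662e-01  3.53057402e-01  1.62547331e-05]
 [ 3.53057402e-01  9.35601662e-01 -1.14867504e-05]
 [-1.92634375e-05 -5.00816895e-06 -1.00000000e+00]] 0.08568851195140015 [-0.37056584 -0.34679839 -0.26013633] 0.025
```

Run:
```python
import cv2
t=cv2.imread("pics/top0.png");s=cv2.imread("pics/side0.png")
cv2.imwrite("pics/topc.png",cv2.resize(t[130:270,300:500],None,fx=4,fy=4,interpolation=2))
cv2.imwrite("pics/sidec.png",cv2.resize(s[90:290,220:440],None,fx=3,fy=3,interpolation=2))
```

```text
(no output)
```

View pics/topc.png

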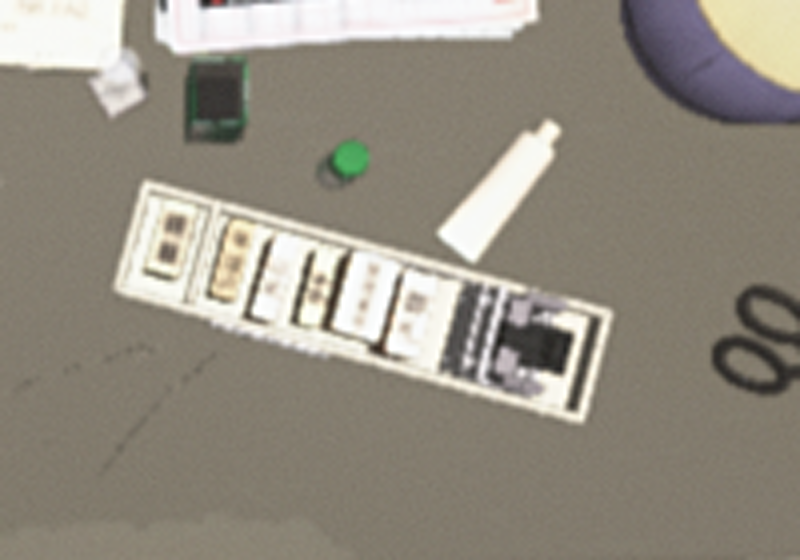

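View pics/sidec.png

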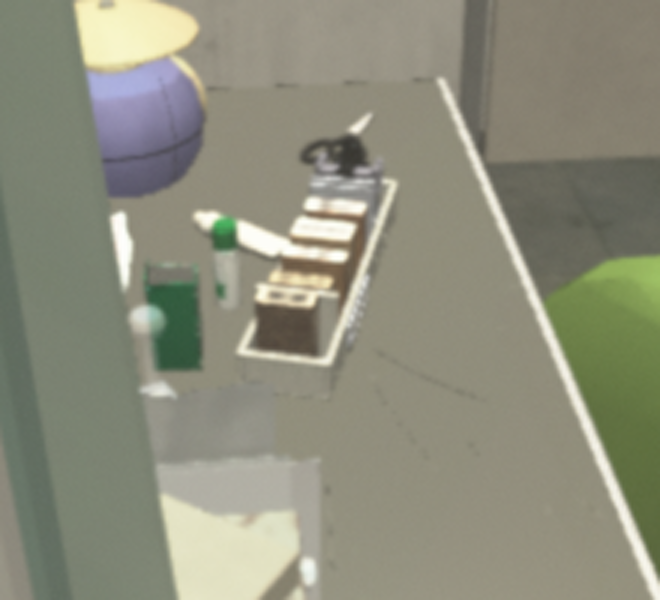

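View pics/top0.png

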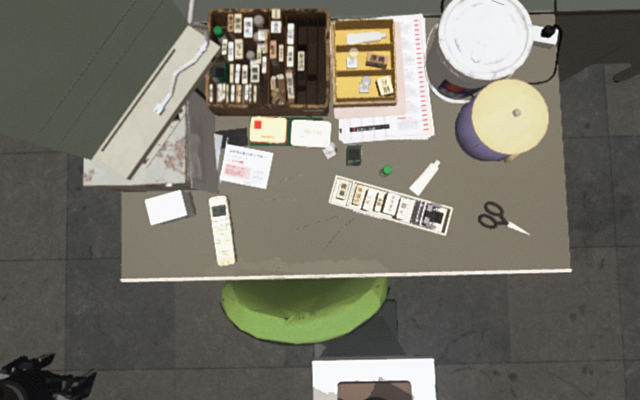

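```bash
cat > tray.py <<'E'
from h import *
C=[(147,182),(116,290),(611,311),(585,421)]
W=[at_z("top",(300+x/4-.375,130+y/4-.375),.037)[:2] for x,y in C]
c=np.mean(W,0); yv=(W[0]+W[1]-W[2]-W[3])/2; L=np.linalg.norm(yv); yv/=L
xv=np.array([yv[1],-yv[0]])
R=np.c_[xv,yv]
def tw(x,y,z): return np.r_[c+R@[x,y],z]
def wt(p): return R.T@(np.array(p)[:2]-c)
E
python3 - <<'E'
from tray import *
print("c",c,"yaw",np.degrees(np.arctan2(-xv[1]*-1,xv[0])),L,np.linalg.norm(W[0]-W[1]),np.linalg.norm(W[2]-W[3]),np.linalg.norm(W[0]-W[2]),np.linalg.norm(W[1]-W[3]))
for n,z in dict(divider_face=.035,follower_face=.035,pinch_centre=.066,slide_ridge=.089).items():
    l=optics.spot_point("top",n)
    for q in l[:1]: print(n,q["score"],(wt(at_z("top",q["position"],z))*1000).round(1))
    for cam in ("top","side"):
        m=optics.masks_of(cam,n)
        if m:
            k=m[0]["mask"];ys,xs=np.nonzero(k);print("  mask",cam,m[0]["score"],k.sum(),xs.min(),xs.max(),ys.min(),ys.max())
# overlay at 6x of follower region
t=cv2.imread("pics/top0.png");F=8;x0,y0=395,190
im=cv2.resize(t[y0:y0+60,x0:x0+65],None,fx=F,fy=F,interpolation=cv2.INTER_CUBIC)
def dot(P,col):
    p=(proj("top",P)-[x0,y0]+.5)*F;cv2.circle(im,tuple(int(v) for v in p),3,col,-1)
for x in(-37,37):
    for y in range(-156,-60,12): dot(tw(x/1e3,y/1e3,.037),(0,0,255))
for y in range(-130,-55,10): dot(tw(0,y/1e3,.075),(0,255,0) if y!=-70 else (255,0,0))
cv2.imwrite("pics/ov.png",im)
E
```

```text
c [ 0.55213661 -0.05349127] yaw -17.06018116966516 0.31007029564940125 0.07292511982781831 0.07259689099305942 0.3089699704683468 0.3111707180697568
divider_face 0.6 [  5.4 111.1]
  mask top 0.38 58 347 353 182 202
  mask side 0.55 118 326 332 187 208
follower_face 0.69 [ -8.7 -52. ]
  mask top 0.66 187 410 421 200 222
  mask side 0.59 65 324 342 152 156
pinch_centre 0.76 [  -1.8 -102.7]
  mask top 0.73 326 346 361 144 165
  mask side 0.73 405 324 347 137 171
slide_ridge 0.46 [   1.7 -112.5]
  mask top 0.33 330 346 361 144 165
  mask side 0.6 75 333 340 136 148
```

View pics/ov.png

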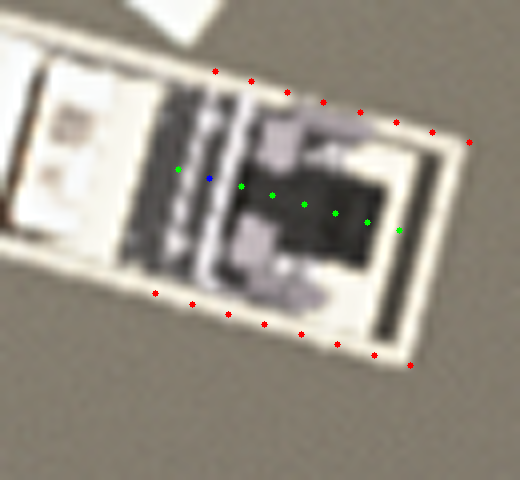

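The top view shows the tray at about -17° yaw, its rim matched by the overlay. The follower's plates are at crop x≈200 and 235 and the dark head lies behind them. I'll start the approach and look for the ridge in an enhanced crop.

Run:
```python
from tray import *
t=cv2.imread("pics/top0.png");s=cv2.imread("pics/side0.png");F=12
def crop(img,cam,x0,y0,w,h,yr):
    im=cv2.resize(img[y0:y0+h,x0:x0+w],None,fx=F,fy=F,interpolation=cv2.INTER_CUBIC)
    im=np.uint8(255*(im/255.)**.45)
    for z,col in((.098,(0,0,255)),(.081,(0,255,0))):
        for y in yr:
            for x in(-9,9):
                p=(proj(cam,tw(x/1e3,y/1e3,z))-[x0,y0]+.5)*F;cv2.circle(im,tuple(int(v) for v in p),2,col,-1)
    return im
a=crop(t,"top",418,195,32,40,range(-125,-85,10));b=crop(s,"side",318,128,34,40,range(-125,-85,10))
cv2.imwrite("pics/r.png",np.hstack([a,b]))
for y in (0,-.07,-.1,-.11): print(y,tw(0,y,0).round(4))
```

```text
0 [ 0.5521 -0.0535  0.    ]
-0.07 [ 0.5316 -0.1204  0.    ]
-0.1 [ 0.5228 -0.1491  0.    ]
-0.11 [ 0.5199 -0.1587  0.    ]
```

View pics/r.png

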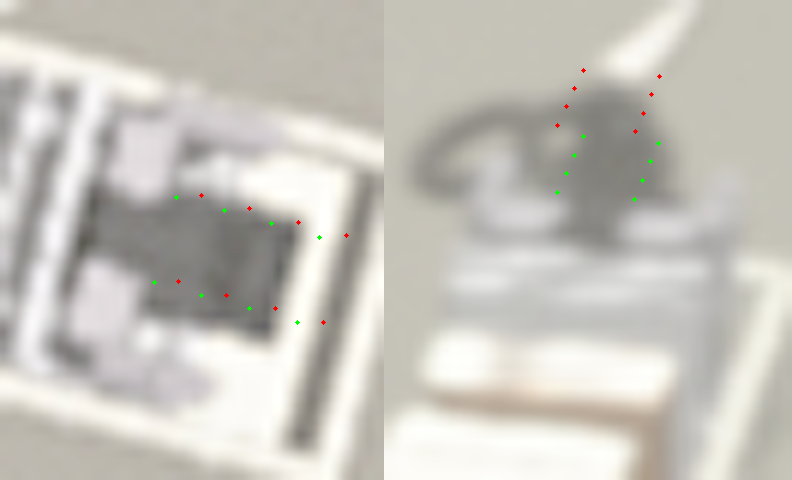

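Request:
jog_arm --increments '[[[0,0.5,-1,0,-1],[0,0.5,-1,0,-1],[0,0.5,-1,0,-1],[0,0.5,-1,0,-1],[0,0.5,-1,0,-1],[0,0.5,-1,0,-1],[0,0.5,-1,0,-1],[0,0.5,-1,0,-1],[0,0.5,-1,0,-1],[0,0.5,-1,0,-1]]]' --squeeze 40

```text
time: 2.45
tcp_pos: [0.3887, 0.3306, 0.2566]
ee_rot: [[0.19, 0.982, 0.001], [0.982, -0.19, 0.0], [0.0, 0.0, -1.0]]
force: [0.5, -0.6, -1.0]
gripper_width: -0.0
gripper_force: 0.0
```

Request:
jog_arm --increments '[[[0,0.3,-1,0,-0.26],[0,0.3,-1,0,-0.25],[0,0.3,-1,0,-0.25],[0,0.3,-1,0,0],[0,0.3,-1,0,0],[0,0.3,-1,0,0],[0,0.3,-1,0,0],[0,0.3,-1,0,0],[0,0.3,-1,0,0],[0,0.3,-1,0,0]]]'

```text
time: 3.7
tcp_pos: [0.4785, 0.0305, 0.2566]
ee_rot: [[0.288, 0.958, 0.001], [0.958, -0.288, -0.0], [0.0, 0.001, -1.0]]
force: [-0.4, 0.5, 0.1]
gripper_width: 0.0005
gripper_force: 0.0
```

Request:
jog_arm --increments '[[[0,0.32,-1,0,0],[0,0.32,-1,0,0],[0,0.32,-1,0,0],[0,0.33,-1,-0.6,0],[0,0.33,-1,-0.8,0],[0,0,-0.45,-0.9,0],[0,0,0,-0.9,0],[0,0,0,-0.8,0],[0,0,0,0,0],[0,0,0,0,0]]]'

```text
time: 4.95
tcp_pos: [0.5275, -0.1322, 0.1374]
ee_rot: [[0.288, 0.958, 0.002], [0.958, -0.288, -0.001], [-0.0, 0.002, -1.0]]
force: [-0.8, -0.5, 0.3]
gripper_width: 0.0002
gripper_force: 0.0
```

Run:
```python
from tray import *
F=6
out=[]
for cam,x0,y0,w,h in(("top",395,175,66,66),("side",295,105,66,66)):
    t=optics.get_image(cam);out.append(cv2.resize(t[y0:y0+h,x0:x0+w],None,fx=F,fy=F,interpolation=cv2.INTER_CUBIC))
cv2.imwrite("pics/a1.png",np.uint8(255*(np.hstack(out)/255.)**.6))
for c in("top","side"):
  for q in optics.spot_point(c,"slide_ridge")[:2]: print(c,q,(wt(at_z(c,q["position"],.089))*1e3).round(1))
print(wt(sensors.get_state()["tcp_pos"])*1e3)
```

```text
side {'position': [334.0, 139.3], 'score': 0.46} [   5.5 -106.1]
[ -0.34941218 -82.45790418]
```

View pics/a1.png

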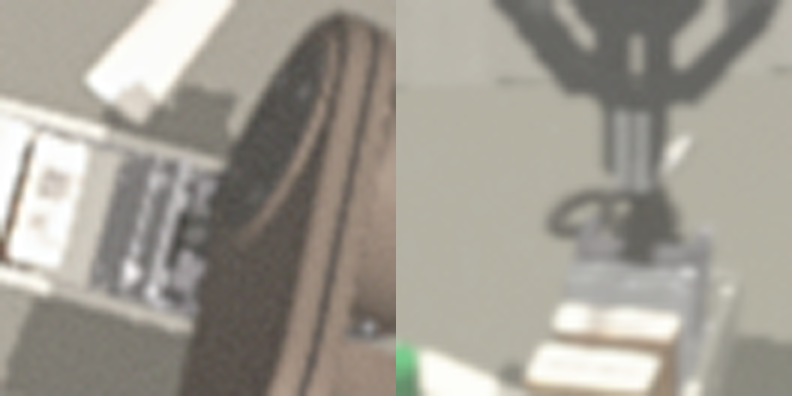

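The side crop shows the closed fingers at (632,185), just in front of the ridge at (655,215), and clear of it. Next: descend, then push towards -y.

Request:
jog_arm --increments '[[[0,0,0,-0.3,0],[0,0,0,-0.3,0],[0,0,0,-0.27,0],[0,0,0,0,0],[0,-0.03,-0.1,0,0],[0,-0.03,-0.1,0,0],[0,-0.03,-0.1,0,0],[0,-0.03,-0.1,0,0],[0,0,0,0,0],[0,0,0,0,0]]]'

```text
time: 6.4
tcp_pos: [0.5232, -0.144, 0.1102]
ee_rot: [[0.288, 0.958, 0.0], [0.958, -0.288, 0.0], [0.0, 0.0, -1.0]]
force: [0.5, -0.4, 0.4]
gripper_width: -0.0
gripper_force: 0.0
```

Request:
jog_arm --increments '[[[0,-0.015,-0.05,0,0],[0,-0.015,-0.05,0,0],[0,-0.015,-0.05,0,0],[0,-0.015,-0.05,0,0],[0,-0.015,-0.05,0,0],[0,-0.015,-0.05,0,0],[0,-0.015,-0.05,0,0],[0,-0.015,-0.05,0,0],[0,0,0,0,0],[0,0,0,0,0]]]'

```text
time: 7.65
tcp_pos: [0.5195, -0.1561, 0.1102]
ee_rot: [[0.288, 0.958, -0.0], [0.958, -0.288, -0.0], [-0.0, -0.0, -1.0]]
force: [1.0, 1.9, -1.2]
gripper_width: -0.0005
gripper_force: 0.8
```

Request:
jog_arm --increments '[[[0,-0.015,-0.05,0,0],[0,-0.015,-0.05,0,0],[0,-0.015,-0.05,0,0],[0,-0.015,-0.05,0,0],[0,-0.015,-0.05,0,0],[0,0,0,0,0],[0,0,0,0,0],[0,0,0,0,0],[0,0,0,0,0],[0,0,0,0,0]]]'

```text
time: 8.9
tcp_pos: [0.5181, -0.1604, 0.1099]
ee_rot: [[0.29, 0.957, 0.002], [0.957, -0.29, 0.007], [0.007, -0.0, -1.0]]
force: [5.1, 12.1, -0.4]
gripper_width: 0.0003
gripper_force: 6.5
```

Request:
jog_arm --increments '[[[0,0.05,0.15,0,0],[1,0.06,0.2,0.2,0],[1,0,0,0,0],[1,0,0,0,0],[1,0,0,0,0],[1,0,0,0,0],[1,0,0,0,0],[1,0,0,0,0],[1,0,0,0,0],[1,0,0,0,0]]]' --squeeze 30

```text
time: 10.15
tcp_pos: [0.5207, -0.1529, 0.1162]
ee_rot: [[0.288, 0.958, -0.0], [0.958, -0.288, 0.0], [-0.0, -0.0, -1.0]]
force: [0.3, -0.2, 0.2]
gripper_width: 0.0855
gripper_force: 0.0
```

Run:
```python
from tray import *
s=sensors.get_state();print(s["time"],s["tcp_pos"],wt(s["tcp_pos"])*1e3,s["gripper_width"],ctrl.tcp_to_tips)
t=optics.get_image("side");cv2.imwrite("pics/a2.png",np.uint8(255*(cv2.resize(t[80:240,220:440],None,fx=3.6,fy=3.6,interpolation=cv2.INTER_CUBIC)/255.)**.6))
```

```text
10.15 [ 0.52070738 -0.15293905  0.11619805] [  -0.87065461 -104.29237608] 0.08551179939844565 0.025
```

View pics/a2.png

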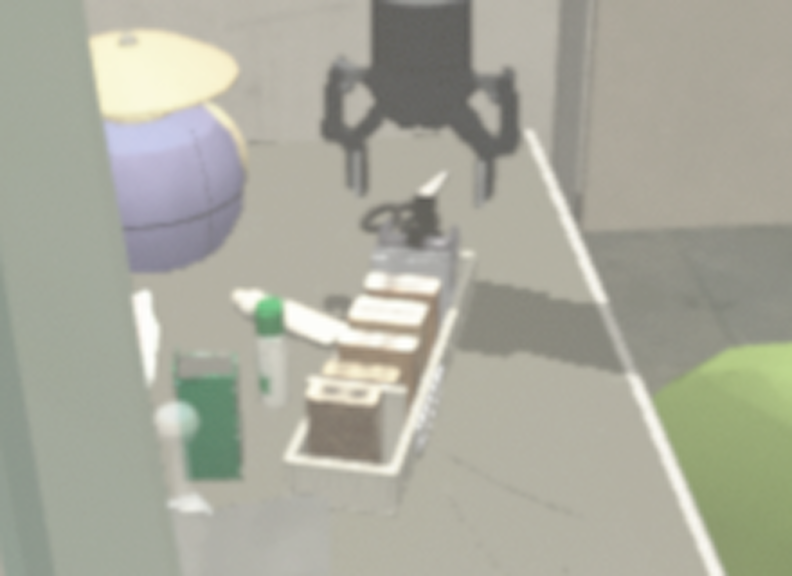

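The side view shows the open fingers at columns 355 and 485, straddling the head at about 420, with the ridge drawn back. Next: descend and pinch.

Request:
jog_arm --increments '[[[1,0.03,0,-0.5,0],[1,0,0,-0.5,0],[1,0,0,-0.3,0],[1,0,0,-0.27,0],[0.5,0,0,0,0],[0.5,0,0,0,0],[0.5,0,0,0,0],[0.5,0,0,0,0],[0.5,0,0,0,0],[0.5,0,0,0,0]]]' --squeeze 30

```text
time: 11.45
tcp_pos: [0.5216, -0.1531, 0.0717]
ee_rot: [[0.288, 0.957, -0.002], [0.957, -0.288, 0.0], [-0.0, -0.002, -1.0]]
force: [-7.0, 1.5, 11.2]
gripper_width: 0.0468
gripper_force: 30.9
```

Request:
jog_arm --increments '[[[0.5,0,0,0.06,0],[0.5,0.01,0.03,0,0],[0.5,0.02,0.064,0,0],[0.5,0.02,0.064,0,0],[0.5,0.02,0.064,0,0],[0.5,0.02,0.064,0,0],[0.5,0.02,0.064,0,0],[0.5,0.01,0.032,0,0],[0.5,0,0,0,0],[0.5,0,0,0,0]]]'

```text
time: 12.7
tcp_pos: [0.5251, -0.1415, 0.0718]
ee_rot: [[0.288, 0.958, -0.001], [0.958, -0.288, 0.0], [0.0, -0.001, -1.0]]
force: [-3.8, 1.1, 6.5]
gripper_width: 0.0463
gripper_force: 32.6
```

Run:
```python
from tray import *
s=sensors.get_state();print(s["tcp_pos"],wt(s["tcp_pos"])*1e3,R.T@s["force"][:2])
t=cv2.imread("pics/top0.png");F=6;x0,y0=325,170
im=cv2.resize(t[y0:y0+65,x0:x0+130],None,fx=F,fy=F,interpolation=cv2.INTER_CUBIC)
for y in range(-80,111,10):
    p=(proj("top",tw(.0,y/1e3,.068))-[x0,y0]+.5)*F;cv2.circle(im,tuple(int(v) for v in p),2,(0,0,255) if y%50 else (255,0,0),-1)
cv2.imwrite("pics/gap.png",im)
```

```text
[ 0.52512288 -0.14145983  0.0717877 ] [-1.71805215e-02 -9.20228723e+01] [-3.99983621 -0.05188711]
```

View pics/gap.png

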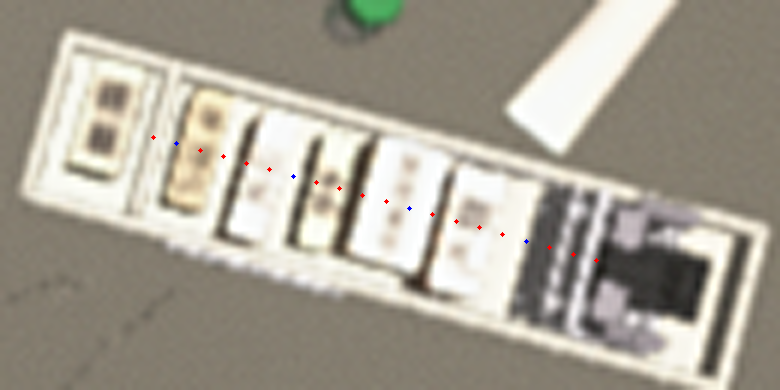

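The five stamps span roughly columns 170–520 of the crop, and the remaining free travel is perhaps 20–40 mm. The follower slides freely, so I'll keep going.

Request:
jog_arm --increments '[[[0.5,0.01,0.03,0,0],[0.5,0.02,0.064,0,0],[0.5,0.02,0.064,0,0],[0.5,0.02,0.064,0,0],[0.5,0.02,0.064,0,0],[0.5,0.02,0.064,0,0],[0.5,0.02,0.064,0,0],[0.5,0.01,0.032,0,0],[0.5,0,0,0,0],[0.5,0,0,0,0]]]'

```text
time: 13.95
tcp_pos: [0.5293, -0.128, 0.0718]
ee_rot: [[0.288, 0.958, -0.001], [0.958, -0.288, 0.001], [0.0, -0.001, -1.0]]
force: [-4.7, 1.0, 7.1]
gripper_width: 0.0465
gripper_force: 32.7
```

Request:
jog_arm --increments '[[[0.5,0.01,0.03,0,0],[0.5,0.01,0.03,0,0],[0.5,0.02,0.064,0,0],[0.5,0.02,0.064,0,0],[0.5,0.02,0.064,0,0],[0.5,0.01,0.032,0,0],[0.5,0.01,0.032,0,0],[0.5,0,0,0,0],[0.5,0,0,0,0],[0.5,0,0,0,0]]]'

```text
time: 15.2
tcp_pos: [0.5322, -0.1188, 0.0718]
ee_rot: [[0.288, 0.958, -0.002], [0.958, -0.288, 0.0], [-0.0, -0.001, -1.0]]
force: [-5.3, 0.7, 7.4]
gripper_width: 0.0465
gripper_force: 32.7
```

Run:
```python
from tray import *
s=sensors.get_state();print(wt(s["tcp_pos"])*1e3,R.T@s["force"][:2])
F=6;a=optics.get_image("side");a=cv2.resize(a[130:215,290:360],None,fx=F,fy=F,interpolation=2)
b=optics.get_image("top");b=cv2.resize(b[165:250,335:395],None,fx=F,fy=F,interpolation=2)
cv2.imwrite("pics/g2.png",np.hstack([a,b]))
```

```text
[  0.07736158 -68.26872743] [-5.29622432 -0.91184638]
```

View pics/g2.png

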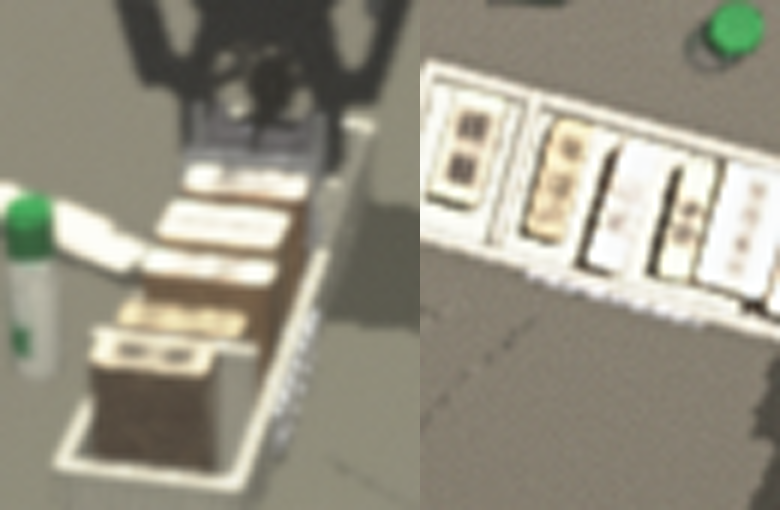

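Gaps of about 5 mm remain beside the second and third stamps, so there is roughly 15–20 mm still to go. I'll continue slowly.

Request:
jog_arm --increments '[[[0.5,0.01,0.03,0,0],[0.5,0.015,0.05,0,0],[0.5,0.015,0.05,0,0],[0.5,0.015,0.05,0,0],[0.5,0.015,0.05,0,0],[0.5,0.015,0.05,0,0],[0.5,0.01,0.03,0,0],[0.5,0,0,0,0],[0.5,0,0,0,0],[0.5,0,0,0,0]]]'

```text
time: 16.55
tcp_pos: [0.535, -0.1095, 0.0718]
ee_rot: [[0.288, 0.958, -0.001], [0.958, -0.288, -0.0], [-0.0, -0.001, -1.0]]
force: [-5.4, -0.0, 6.9]
gripper_width: 0.0462
gripper_force: 32.7
```

```bash
cat > st.py <<'E'
from tray import *
s=sensors.get_state();print(s["time"],wt(s["tcp_pos"])*1e3,R.T@s["force"][:2])
E
python3 st.py
python3 - <<'E'
from tray import *
for n in("row_stamp_23","row_stamp_02","row_stamp_12","row_stamp_20","row_stamp_22","row_stamp_15"):
    for m in optics.masks_of("top",n)[:1]:
        ys,xs=np.nonzero(m["mask"]);P=np.array([wt(at_z("top",p,.068)) for p in zip(xs,ys)])*1e3
        print(n,round(m["score"],2),len(xs),np.percentile(P[:,1],[3,97]).round(1),np.percentile(P[:,0],[3,97]).round(1))
E
```

```text
16.55 [  0.09347355 -58.58202094] [-5.14688657 -1.59161898]
row_stamp_23 0.75 275 [-2.6 26.7] [-25.8  25. ]
row_stamp_02 0.75 275 [-2.6 26.7] [-25.8  25. ]
row_stamp_12 0.75 275 [-2.6 26.7] [-25.8  25. ]
row_stamp_20 0.75 275 [-2.6 26.7] [-25.8  25. ]
row_stamp_22 0.75 275 [-2.6 26.7] [-25.8  25. ]
row_stamp_15 0.75 275 [-2.6 26.7] [-25.8  25. ]
```

Request:
jog_arm --increments '[[[0.5,0.01,0.032,0,0],[0.5,0.01,0.032,0,0],[0.5,0.01,0.032,0,0],[0.5,0.01,0.032,0,0],[0.5,0.01,0.032,0,0],[0.5,0.01,0.032,0,0],[0.5,0,0,0,0],[0.5,0,0,0,0],[0.5,0,0,0,0],[0.5,0,0,0,0]]]'

```text
time: 18.1
tcp_pos: [0.5368, -0.1038, 0.0718]
ee_rot: [[0.288, 0.958, -0.002], [0.958, -0.288, -0.0], [-0.0, -0.002, -1.0]]
force: [-5.3, -0.7, 8.1]
gripper_width: 0.0464
gripper_force: 32.8
```

```bash
python3 st.py
```

```text
18.1 [  0.07620275 -52.55575203] [-4.87629047 -2.22443395]
```

Request:
jog_arm --increments '[[[0.5,0.01,0.032,0,0],[0.5,0.01,0.032,0,0],[0.5,0.01,0.032,0,0],[0.5,0.01,0.032,0,0],[0.5,0,0,0,0],[0.5,0,0,0,0],[0.5,0,0,0,0],[0.5,0,0,0,0],[0.5,0,0,0,0],[0.5,0,0,0,0]]]'

```text
time: 19.35
tcp_pos: [0.538, -0.1, 0.0718]
ee_rot: [[0.288, 0.958, -0.002], [0.958, -0.288, -0.0], [-0.001, -0.001, -1.0]]
force: [-5.4, -1.1, 7.2]
gripper_width: 0.0464
gripper_force: 32.8
```

```bash
python3 st.py
python3 - <<'E'
from tray import *
a=optics.get_image("top");cv2.imwrite("pics/t3.png",cv2.resize(a[165:250,335:395],None,fx=7,fy=7,interpolation=2))
r=optics.masks_of("top","row_stamp_23")
for m in r:
    ys,xs=np.nonzero(m["mask"]);P=np.array([wt(at_z("top",p,.068)) for p in zip(xs,ys)])*1e3
    print(round(m["score"],2),len(xs),np.percentile(P[:,1],[3,97]).round(1),np.percentile(P[:,0],[3,97]).round(1))
E
```

```text
19.35 [  0.12364771 -48.60833555] [-4.84995482 -2.68463295]
0.67 162 [ 82.7 101. ] [-25.9  22.8]
0.63 176 [121.  142.1] [-21.4  24.4]
0.63 95 [46.8 57.7] [-26.2  20.8]
0.55 273 [16.3 45.4] [-25.4  25.6]
0.48 181 [-6.5 13.5] [-29.9  19.5]
0.47 154 [60.  77.6] [-29.3  19.3]
0.37 230 [-31.6  -8.4] [-31.7  25.9]
```

Request:
jog_arm --increments '[[[0.5,0.01,0.032,0,0],[0.5,0.01,0.032,0,0],[0.5,0.01,0.032,0,0],[0.5,0.01,0.032,0,0],[0.5,0.01,0.032,0,0],[0.5,0.01,0.032,0,0],[0.5,0.01,0.032,0,0],[0.5,0.01,0.032,0,0],[0.5,0,0,0,0],[0.5,0,0,0,0]]]'

```text
time: 20.7
tcp_pos: [0.5403, -0.0924, 0.0718]
ee_rot: [[0.288, 0.958, -0.002], [0.958, -0.288, -0.0], [-0.001, -0.002, -1.0]]
force: [-6.1, 0.3, 6.7]
gripper_width: 0.0461
gripper_force: 32.8
```

```bash
python3 st.py
```

```text
20.7 [  0.1282997  -40.60979213] [-5.88436562 -1.48844526]
```

Request:
jog_arm --increments '[[[0.5,0.01,0.032,0,0],[0.5,0.01,0.032,0,0],[0.5,0.01,0.032,0,0],[0.5,0.01,0.032,0,0],[0.5,0,0,0,0],[0.5,0,0,0,0],[0.5,0,0,0,0],[0.5,0,0,0,0],[0.5,0,0,0,0],[0.5,0,0,0,0]]]'

```text
time: 21.95
tcp_pos: [0.5415, -0.0885, 0.0718]
ee_rot: [[0.288, 0.958, -0.002], [0.958, -0.288, -0.0], [-0.001, -0.002, -1.0]]
force: [-5.9, -0.1, 7.7]
gripper_width: 0.0462
gripper_force: 32.8
```

```bash
python3 st.py
python3 - <<'E'
from tray import *
a=optics.get_image("top");cv2.imwrite("pics/t4.png",cv2.resize(a[165:250,335:420],None,fx=7,fy=7,interpolation=2))
r=optics.masks_of("top","row_stamp_23")
for m in r:
    ys,xs=np.nonzero(m["mask"]);P=np.array([wt(at_z("top",p,.068)) for p in zip(xs,ys)])*1e3
    print(round(m["score"],2),len(xs),np.percentile(P[:,1],[3,97]).round(1),np.percentile(P[:,0],[3,97]).round(1))
E
```

```text
21.95 [  0.13589345 -36.57711184] [-5.57761886 -1.85339458]
0.71 161 [ 87.4 105.8] [-24.8  23.9]
0.7 154 [70.5 86.6] [-30.8  21.4]
0.66 204 [ 4.7 27.4] [-31.   20.4]
0.63 181 [-15.5   3.3] [-29.   25.6]
0.6 286 [28.7 58.9] [-26.2  26. ]
0.6 85 [58.8 69. ] [-26.6  17.9]
0.44 185 [120.6 142.8] [-19.9  26. ]
```

Request:
jog_arm --increments '[[[0.5,0.01,0.032,0,0],[0.5,0.01,0.032,0,0],[0.5,0.01,0.032,0,0],[0.5,0,0,0,0],[0.5,0,0,0,0],[0.5,0,0,0,0],[0.5,0,0,0,0],[0.5,0,0,0,0],[0.5,0,0,0,0],[0.5,0,0,0,0]]]'

```text
time: 23.3
tcp_pos: [0.5425, -0.0856, 0.0718]
ee_rot: [[0.288, 0.958, -0.002], [0.958, -0.288, -0.0], [-0.001, -0.002, -1.0]]
force: [-6.6, -1.1, 7.7]
gripper_width: 0.0462
gripper_force: 32.8
```

```bash
python3 st.py
```

```text
23.3 [  0.16020919 -33.53124637] [-6.02505158 -3.01842449]
```

Request:
jog_arm --increments '[[[0.5,0.01,0.032,0,0],[0.5,0.01,0.032,0,0],[0.5,0,0,0,0],[0.5,0,0,0,0],[0.5,0,0,0,0],[0.5,0,0,0,0],[0.5,0,0,0,0],[0.5,0,0,0,0],[0.5,0,0,0,0],[0.5,0,0,0,0]]]'

```text
time: 24.55
tcp_pos: [0.5429, -0.084, 0.0718]
ee_rot: [[0.288, 0.958, -0.002], [0.958, -0.288, -0.001], [-0.001, -0.002, -1.0]]
force: [-5.5, -1.3, 7.4]
gripper_width: 0.046
gripper_force: 32.9
```

```bash
python3 st.py
```

```text
24.55 [  0.16888111 -31.91161914] [-4.8641845 -2.8968336]
```

Request:
jog_arm --increments '[[[0.5,0.01,0.032,0,0],[0.5,0.01,0.032,0,0],[0.5,0,0,0,0],[0.5,0,0,0,0],[0.5,0,0,0,0],[0.5,0,0,0,0],[0.5,0,0,0,0],[0.5,0,0,0,0],[0.5,0,0,0,0],[0.5,0,0,0,0]]]'

```text
time: 25.8
tcp_pos: [0.5433, -0.0829, 0.0718]
ee_rot: [[0.288, 0.958, -0.003], [0.958, -0.288, -0.002], [-0.003, -0.002, -1.0]]
force: [-7.4, -3.3, 8.1]
gripper_width: 0.0459
gripper_force: 33.1
```

```bash
python3 st.py
```

```text
25.8 [  0.17329483 -30.66065998] [-6.12794976 -5.32581309]
```

The row has made contact, at about 3 N on the spring. Another 2.5 mm lands on the 76 mm tooth, for about 9 N.

Request:
jog_arm --increments '[[[0.5,0.01,0.032,0,0],[0.5,0.01,0.032,0,0],[0.5,0.01,0.032,0,0],[0.5,0.005,0.016,0,0],[0.5,0,0,0,0],[0.5,0,0,0,0],[0.5,0,0,0,0],[0.5,0,0,0,0],[0.5,0,0,0,0],[0.5,0,0,0,0]]]'

```text
time: 27.05
tcp_pos: [0.544, -0.0808, 0.0719]
ee_rot: [[0.287, 0.958, -0.004], [0.958, -0.287, -0.005], [-0.006, -0.002, -1.0]]
force: [-9.4, -8.9, 7.8]
gripper_width: 0.0461
gripper_force: 33.5
```

```bash
python3 st.py
```

```text
27.05 [  0.20186617 -28.55280373] [ -6.35338366 -11.29261324]
```

Request:
jog_arm --increments '[[[0.6,0,0,0,0],[0.65,0,0,0,0],[0.7,0,0,0,0],[0.8,0,0,0,0],[1,0,0,0,0],[1,0,0,0,0],[1,0,0,0.4,0],[1,0,0,0.8,0],[1,0,0,0.8,0],[1,0,0,0,0]]]'

```text
time: 28.3
tcp_pos: [0.5469, -0.0786, 0.1341]
ee_rot: [[0.288, 0.958, 0.006], [0.958, -0.288, -0.002], [-0.0, 0.006, -1.0]]
force: [0.2, 0.0, -0.9]
gripper_width: 0.0853
gripper_force: 0.0
```

```bash
python3 st.py
```

```text
28.3 [  2.38557943 -25.55068751] [0.16238246 0.08603287]
```

Request:
jog_arm --increments '[[[0,0,0,0.6,0],[0,-0.2,-0.55,0,0],[0,-0.2,-0.55,0,0],[0,-0.19,-0.56,0,0],[0,0,0,0,0],[0,0,0,-0.2,0],[0,0,0,-0.4,0],[0,0,0,-0.4,0],[0,0,0,-0.35,0],[0,0,0,0,0]]]'

```text
time: 29.55
tcp_pos: [0.5265, -0.1273, 0.1068]
ee_rot: [[0.288, 0.958, -0.003], [0.958, -0.288, 0.001], [0.0, -0.003, -1.0]]
force: [0.1, 0.0, 0.3]
gripper_width: 0.0002
gripper_force: 0.0
```

```bash
python3 st.py
```

```text
29.55 [ -2.87097788 -78.13821883] [0.10367445 0.07034913]
```

Request:
jog_arm --increments '[[[0,0.07,0.04,0.1,0],[0,0.05,0.064,0,0],[0,0.02,0.064,0,0],[0,0.02,0.064,0,0],[0,0.02,0.064,0,0],[0,0.02,0.064,0,0],[0,0.02,0.064,0,0],[0,0.02,0.064,0,0],[0,0,0,0,0],[0,0,0,0,0]]]'

```text
time: 30.8
tcp_pos: [0.5345, -0.1135, 0.1115]
ee_rot: [[0.288, 0.958, -0.0], [0.958, -0.288, -0.0], [-0.0, -0.0, -1.0]]
force: [0.1, -2.0, 0.7]
gripper_width: -0.0005
gripper_force: 1.2
```

```bash
python3 st.py
```

```text
30.8 [  0.71212125 -62.51229006] [ 0.64520268 -1.91521076]
```

Contact as expected. Now push home, about 11 mm.

Request:
jog_arm --increments '[[[0,0.015,0.05,0,0],[0,0.015,0.05,0,0],[0,0.015,0.05,0,0],[0,0.015,0.05,0,0],[0,0.015,0.05,0,0],[0,0.015,0.05,0,0],[0,0.015,0.05,0,0],[0,0,0,0,0],[0,0,0,0,0],[0,0,0,0,0]]]'

```text
time: 32.05
tcp_pos: [0.5377, -0.1028, 0.1114]
ee_rot: [[0.288, 0.958, 0.0], [0.958, -0.288, 0.0], [0.0, 0.0, -1.0]]
force: [-0.8, -1.4, 1.3]
gripper_width: 0.0002
gripper_force: 1.2
```

```bash
python3 st.py
```

```text
32.05 [  0.64656699 -51.37223082] [-0.30176695 -1.58317035]
```

Request:
jog_arm --increments '[[[0,0.01,0.032,0,0],[0,0.01,0.032,0,0],[0,0.01,0.032,0,0],[0,0.01,0.032,0,0],[0,0,0,0,0],[0,0,0,0,0],[0,0,0,0,0],[0,0,0,0,0],[0,0,0,0,0],[0,0,0,0,0]]]'

```text
time: 33.3
tcp_pos: [0.5383, -0.1011, 0.1117]
ee_rot: [[0.287, 0.958, -0.002], [0.958, -0.287, -0.005], [-0.005, -0.0, -1.0]]
force: [-4.2, -8.8, 1.9]
gripper_width: -0.0
gripper_force: 5.1
```

```bash
python3 st.py
```

```text
33.3 [  0.79125121 -49.59426789] [-1.47244844 -9.65238753]
```

Request:
jog_arm --increments '[[[0,0.01,0.032,0,0],[0,0,0,0,0],[0,-0.05,-0.16,0,0],[0,-0.1,-0.3,0,0],[0,0,0,0.5,0],[0,0,0,1,0],[0,0,0,1,0],[0,0,0,1,0],[0,-0.5,-1,1,0],[0,-0.5,-1,0,0]]]'

```text
time: 34.55
tcp_pos: [0.5062, -0.1725, 0.2514]
ee_rot: [[0.287, 0.958, 0.008], [0.958, -0.287, -0.003], [-0.001, 0.008, -1.0]]
force: [0.4, -0.5, -0.4]
gripper_width: 0.0
gripper_force: 0.0
```

Request:
jog_arm --increments '[[[0,0,-1,0,0],[0,0,-1,0,0],[0,0,-1,0,0],[0,0,-1,0,0],[0,0,-1,0,0],[0,0,-1,0,0],[0,0,0,0,0],[0,0,0,0,0],[0,0,0,0,0],[0,0,0,0,0]]]'

```text
time: 35.8
tcp_pos: [0.5048, -0.3509, 0.2466]
ee_rot: [[0.287, 0.958, 0.0], [0.958, -0.287, 0.0], [0.0, 0.0, -1.0]]
force: [0.5, -1.1, 0.1]
gripper_width: -0.0001
gripper_force: 0.0
```

Run:
```python
from tray import *
print(sensors.get_state()["time"])
F=6;a=optics.get_image("side");a=cv2.resize(a[130:225,290:360],None,fx=5,fy=5,interpolation=2)
b=optics.get_image("top");b=cv2.resize(b[165:260,335:420],None,fx=5,fy=5,interpolation=2)
cv2.imwrite("pics/fin.png",np.uint8(255*(np.hstack([a,b])/255.)**.6))
```

```text
35.8
```

View pics/fin.png

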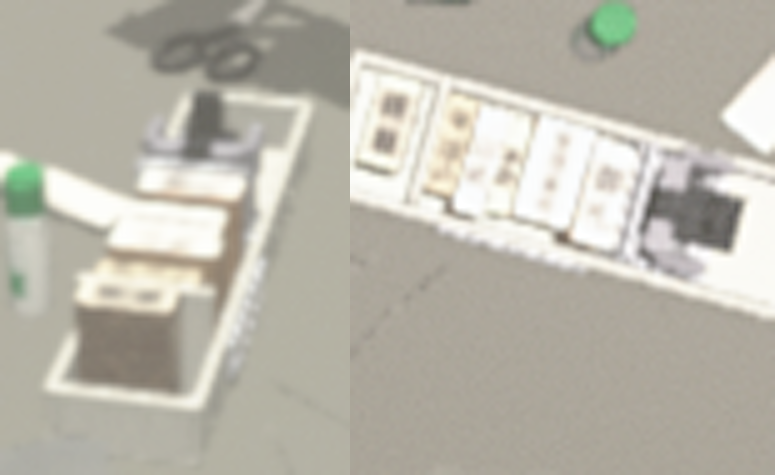

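The row stands tight from the divider (440,130) to the follower face (640,195), and the buttons are out and the surroundings undisturbed. I'll hand it in.

```bash
python3 -c "
from rig import job
print(job.finish_job())"
```

```text
the job is handed in; nothing more can be done
None
```

I handed the job in at about 36 s: the row stands tight against the divider at about 9 N (from the wrist force, before the buttons were released). The buttons are out, and I pushed the thumb slide home until it stopped; I judged that by force and position, as the picture did not show it clearly.

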